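Set the ratchet stand and stand the wedged flux bottle in its cup

TASK

First raise the cup of the blue ratchet stand until its column is caught in the fifth notch above fully lowered (the red band on the column then stands just clear above the blue frame) and let go of it. Then free the tan flux bottle that is wedged aslant in the yellow bin and set it down gently, upright, in the cup. Leave the other things on the desk where they are.

Things in the scene. Friction and masses are not known exactly. Their poses are not given: they have to be found in the camera images.
- stand: Fixed blue ratchet stand, round dark foot 88 mm across. Origin at the centre of the foot's underside on the desk, z up. Its guide frame (52 mm along x, 29 mm along y) ends 96 mm above the desk. Its -x side carries the brass pawl, whose red release tab reaches 50 mm out at 60 mm height.
- column (a joint): Height in m of the stand's toothed column (with cup, 0.25 kg) above fully lowered, 0 to 0.074. Notches are 11 mm apart: it rests at 0.0545 in the fifth, 0.0655 in the sixth and last. Starts lowered or in notch 1 or 2. Lifted (3 to 7 N) it clicks past the pawl once a notch; let go, it sinks onto the last notch passed, so lift a few mm past the wanted one, short of the next.
- cup_seat (a point): Centre of the floor of the round orange cup on the column, where the bottle is to stand; 134 mm above the desk when fully lowered, 188.5 mm in the fifth notch. Cup 56 mm outside, 13 mm high; its lip, 4 mm thick, rises 5 mm above the floor; recess 48 mm wide. The sides under the cup are free but for a cone (48 mm narrowing to 26 mm, 12 mm down) and the column.
- pawl (a joint): Swing of the brass pawl, rad: about 0 engaged, growing as its tip is pushed out of the teeth (jumps up to about 0.25 at each click).
- release_tab (a point): Top of the red release tab (14 x 18 mm) on the pawl's tail; the column goes down only while it is held down (some 6 mm, about 3 N). Needed only if the column was raised too far.
- bin: Fixed open yellow bin, outer 64 mm along its x, 51 mm along its y; the two end walls (+x, -x) are 40 mm high, the two side walls only 26 mm; walls and floor 3 mm. Origin at the centre of its underside on the desk, z up. The bottle's foot is jammed in the corner of floor and +x wall; the bottle leans on the -x rim.
- bottle: Loose tan round bottle, black cap, 0.04 to 0.085 kg, 38 mm in diameter, straight from the foot to about 58 mm, then a rounded shoulder to 72 mm, 93 mm high with the 19 mm cap. Origin at the centre of its foot, z along its axis to the cap. Set down, it stands up to 4 degrees off plumb. It starts leaning about 34 degrees from vertical toward the bin's -x side; it comes free when drawn out along its axis.
- paste_jar: Bystander: loose green jar with a black lid, 44 mm in diameter, 30 mm high, origin at the centre of its underside.
- kapton_roll: Bystander: loose roll of amber tape lying flat, 67 mm across, 19 mm high, origin at the centre of its underside.
- mouse: Bystander: loose black computer mouse, 104 x 60 x 36 mm, origin at the centre of its underside.
- red_band (a point): Centre of the 5 mm high red band round the 18 mm square column. Its lower edge is 1 to 2 mm above the top of the blue frame (96 mm over the desk) when the column rests in the fifth notch; at lower notches it is down inside the frame, at the sixth 12 mm above it.
Mind the look-alikes: they are no part of the job. What is shaped like the bin but orange is not meant.

How it is judged:
By the outcome, as a careful person would: the job done as asked, in the order asked, and still so for the second after the job is handed in, with the robot touching nothing.
It also fails if it takes over 54 s, if anything falls off the work surface, if the arm or the gripper's body presses on something with over 40 N, if the wrist force passes 120 N, or if a joint passes its speed limit or range.

ROBOT

A 6-joint arm with a two-finger parallel gripper is mounted at the origin on a cart in front of the work surface, level with it; the furniture and walls round the work are solid. World frame = base frame: x ahead of the robot, y to its left, z up, the work surface at z = 0. Lengths are in m, angles in degrees, forces in N, time in s.
With the tool pointing down it reaches from about 0.325 to 0.9 m from the base axis. Payload 3.5 kg.
Tool frame: the origin (TCP) lies at the very end of the fingers, on their centre line; the grasp point (between the pads) lies 19 mm behind it (manip.grip_depth is the distance from the TCP to the grasp point, in m); z points along the fingers, y is the line along which they close (so a half turn about z gives the same grasp; the last joint's range is limited). The gripper opens to 85 mm and grips with 20 to 120 N. Pads are 22 mm wide; open, the fingers measure 114 mm over their backs; the gripper's body (76 mm by 85 mm) begins 54 mm behind the grasp point. The pads swing forward as they close: fully open they stand 13 mm farther back than shut.
Start: joints at [60.08, 15.837, -1.513, 72.651, 0, 84.076], TCP at [0.254, 0.571, 0.231] pointing down, gripper open.
Joint ranges: [-178.77, 178.77], [-48.84, 107.48], [-61.69, 71.31], [-111.58, 123.2], [-90, 87.43], [-180, 180]. Speed limits (degrees/s): [147.25, 147.25, 180, 180, 180, 180].

INTERFACE

Orientations are given as a 3x3 rotation matrix whose columns are the frame's x, y, z axes.
In Python, from rig import manip, optics gives the robot as it stands.
- The arm moves only by the tool apply_moves, never from a script. Its argument "increments" is a list of rows, each an object of numbers: "hand": the finger opening in cm, from 0 to 8.54; "dx", "dy", "dz": the shift along the tool's x, y, z in cm; "twist": the turn about the tool's z in rad. A call has 1 to 5 rows; each row shifts and turns the commanded pose from where the row before left it, along the tool's axes as they then stand; what a row does not reach is not made up. A row lasts 1/8 s, in which the tool goes at most 62.5 mm and 10.7 degrees, less where a joint would pass 70% of its speed; a pose out of reach is approached as far as the arm can. A call with a gripper value outside its range is refused whole. The fingers move at their own pace and stop on an object; "grip_force" is the grip in N (left out, the last holds). Time passes only in rows, so rows that do not move let the fingers close. It gives the time, the measured TCP pose, the force, the opening and the grip force at its end, in the units of the state.
- manip.read_state(): the state, without advancing time (a new reading comes with each control period).
- optics.grab_frame(name): name is "side" or "top" or "wrist"; returns the picture (420x560x3 uint8, red, green, blue); there is no depth.
- optics.calibration(name): a dict with "fx", "fy", "cx", "cy" (pixels), "dist_coeffs" ([k1, k2, p1, p2, k3] as OpenCV has them; the pictures are not rectified), "pose" (4x4, takes a point from camera to world coordinates). Camera axes: x right, y down, z forward; pixel columns grow to the right and rows downward; lengths in m; the calibration is good to about 2 mm. A picture is of the moment at which its call begins: read the wrist's pose just before it. calibration takes no time and is no camera call; for the wrist camera it gives the pose at the moment of the call.
- manip.sign_off(): hands the job in; it is judged then, once.
The state is a dict: "time": time; "joints": joint angles; "qd": joint speeds; "tau": joint torques, N m; "eef_pos": TCP position; "ee_rot": TCP orientation; "contact_force": force on the tool from outside, world axes, zero at the start; "torque": the same for the moment, N m; "opening": finger opening in m; "grasp_force": force on a finger pad.
Only numpy, scipy, OpenCV 4.12 (cv2) and the standard library are available. Lean on these libraries where they do the work, as an engineer would, in place of code of your own. Each camera call takes 0.05 s, during which the arm holds its last target. There are 200 camera calls.

## Working session

There is one attempt and no reset: what is moved stays moved. The work goes in short steps, Python scripts to look and compute and a tool call to move; the robot and the scene stay as the last step left them, time stands still between calls to the robot, and variables do not carry over. Pictures are saved under pics/ and viewed, at most 10 in all, crops included, and the job is handed in when it is done.

Besides the shell and the picture viewer there is one more tool, called after "Emit:" in YAML: its name, and indented under it one key for each argument. apply_moves: Moves the arm, as the interface text tells. Its arguments: {"type":"object","properties":{"increments":{"type":"array"},"grip_force":{"type":"number"}},"required":["increments"]}

```bash
mkdir -p pics; ls
cat > h.py <<'E'
import numpy as np, cv2
from rig import manip, optics
def grab(n,f):
    c=optics.calibration(n); im=optics.grab_frame(n); cv2.imwrite(f'pics/{f}.png',im[:,:,::-1]); return im,c
def ray(c,u,v):
    K=np.array([[c['fx'],0,c['cx']],[0,c['fy'],c['cy']],[0,0,1.]])
    p=cv2.undistortPoints(np.array([[[u,v]]],float),K,np.array(c['dist_coeffs'],float))[0,0]
    T=np.array(c['pose']); return T[:3,3],T[:3,:3]@np.array([p[0],p[1],1])
def onz(c,u,v,z):
    o,d=ray(c,u,v); return o+d*(z-o[2])/d[2]
def proj(c,P):
    K=np.array([[c['fx'],0,c['cx']],[0,c['fy'],c['cy']],[0,0,1.]])
    T=np.linalg.inv(np.array(c['pose']))
    return cv2.projectPoints(np.array(P,float).reshape(-1,1,3),cv2.Rodrigues(T[:3,:3])[0],T[:3,3],K,np.array(c['dist_coeffs'],float))[0][:,0]
def tri(c1,p1,c2,p2):
    o,d=ray(c1,*p1);q,e=ray(c2,*p2)
    s=np.linalg.lstsq(np.c_[d,-e],q-o,rcond=None)[0]
    return (o+s[0]*d+q+s[1]*e)/2, np.linalg.norm(o+s[0]*d-q-s[1]*e)
E
python3 - <<'E'
from h import *
a,c=grab('side','s0');b,d=grab('top','t0')
np.set_printoptions(precision=4,suppress=True)
print(np.array(c['pose']),np.array(d['pose']))
s=manip.read_state();print(s['time'],s['eef_pos'],s['ee_rot'],s['opening'],s['contact_force'])
E
```

```text
pics
[[ 0.9838 -0.1009  0.1484  0.3484]
 [-0.1783 -0.643   0.7448 -0.8371]
 [ 0.0202 -0.7592 -0.6506  0.8849]
 [ 0.      0.      0.      1.    ]] [[ 0.021  -0.9797  0.1992  0.3166]
 [-0.9998 -0.0217 -0.0009  0.0821]
 [ 0.0052 -0.1991 -0.98    1.2796]
 [ 0.      0.      0.      1.    ]]
0.1 [0.2538 0.5704 0.2303] [[-0.9136  0.4066 -0.001 ]
 [ 0.4066  0.9136 -0.0018]
 [ 0.0002 -0.002  -1.    ]] 0.08529751420094372 [ 0.388  -0.0594 -0.623 ]
```

View pics/s0.png

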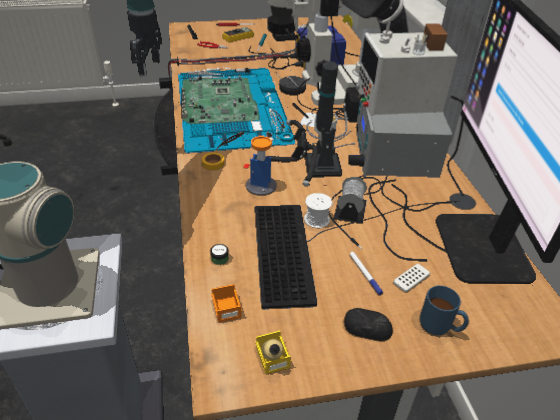

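View pics/t0.png

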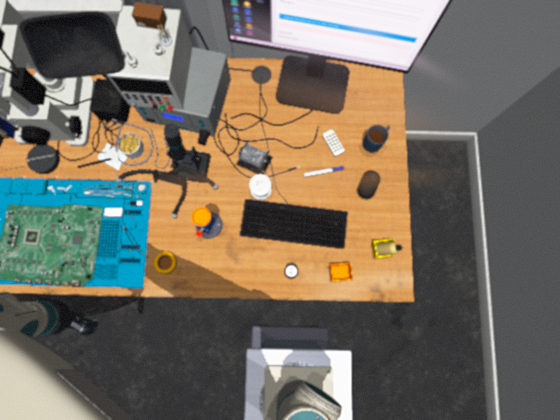

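Side view: stand cup at (262,143), yellow bin at (273,352) with the black cap at (275,349). Top view: cup at (202,217), red tab near (200,234), bin at (385,248), cap at (399,248), leaning toward -y. The orange bin is the decoy.

Run:
```python
from h import *
np.set_printoptions(precision=4,suppress=True)
S,cs=cv2.imread('pics/s0.png'),optics.calibration('side');T,ct=cv2.imread('pics/t0.png'),optics.calibration('top')
def crop(I,u,v,r,n): 
    return cv2.resize(I[v-r:v+r,u-r:u+r],(390,390),interpolation=cv2.INTER_CUBIC)
r=30
m=np.vstack([np.hstack([crop(S,262,165,35,0),crop(T,205,225,30,0)]),np.hstack([crop(S,273,350,30,0),crop(T,388,248,25,0)])])
cv2.imwrite('pics/m0.png',cv2.resize(m,(600,600)))
def blob(I,lo,hi,u,v,r):
    h=cv2.cvtColor(I,cv2.COLOR_BGR2HSV);k=cv2.inRange(h,lo,hi);z=np.zeros_like(k);z[v-r:v+r,u-r:u+r]=k[v-r:v+r,u-r:u+r]
    ys,xs=np.nonzero(z);return xs.mean(),ys.mean(),xs.min(),xs.max(),ys.min(),ys.max(),len(xs)
o=((5,180,150),(16,255,255))
a=blob(S,*o,262,143,15);b=blob(T,*o,202,217,15);print(a,b);print('cup',tri(cs,a[:2],ct,b[:2]))
y=((22,120,90),(35,255,255))
a=blob(S,*y,273,350,28);b=blob(T,*y,385,248,20);print(a,b);print('bin',onz(cs,*a[:2],.025),onz(ct,*b[:2],.025))
print('capT',onz(ct,399,248,.09),tri(cs,(275,349),ct,(399,248)))
print('tab',onz(ct,200,234,.06))
print('foot',onz(ct,211,227,0.005),onz(cs,261,185,.005))
```

```text
(np.float64(261.15934065934067), np.float64(141.8131868131868), np.int64(252), np.int64(271), np.int64(136), np.int64(147), 182) (np.float64(203.13953488372093), np.float64(216.09302325581396), np.int64(191), np.int64(210), np.int64(207), np.int64(225), 43)
cup (array([0.5305, 0.2864, 0.1534]), np.float64(0.0005455030410644299))
(np.float64(272.13650793650794), np.float64(351.83968253968254), np.int64(255), np.int64(290), np.int64(330), np.int64(373), 630) (np.float64(381.76245210727967), np.float64(247.70498084291188), np.int64(372), np.int64(395), np.int64(239), np.int64(257), 261)
bin [ 0.4643 -0.2667  0.025 ] [ 0.4656 -0.258   0.025 ]
capT [ 0.4581 -0.2922  0.09  ] (array([ 0.4616, -0.2963,  0.0773]), np.float64(0.003953785489178628))
tab [0.4917 0.3098 0.06  ]
foot [0.5232 0.2859 0.005 ] [0.5319 0.2932 0.005 ]
```

View pics/m0.png

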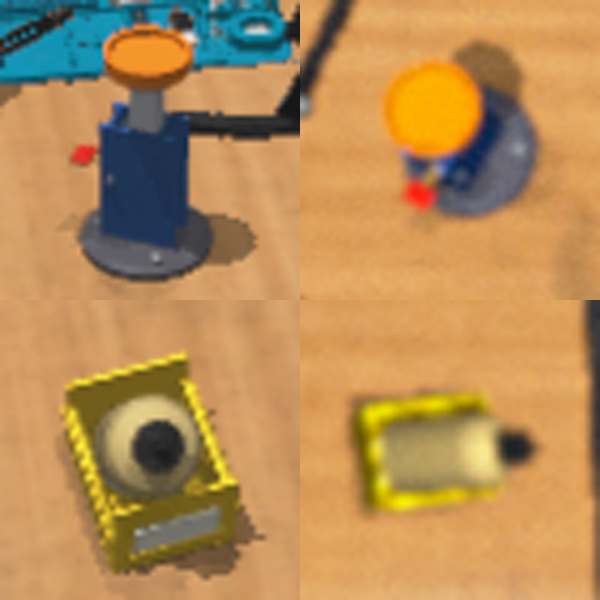

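Crops: stand with the tab on its robot-left side, and the cup one or two notches up. The bottle leans toward -y, over the bin's labelled end. I'm moving above the stand.

Emit:
apply_moves:
  increments:
    - {"dx":-4.5,"dy":-1.8,"dz":-0.5}
    - {"dx":-4.5,"dy":-1.8,"dz":-0.5}
    - {"dx":-4.5,"dy":-1.8}
    - {"dx":-4.5,"dy":-1.8}
    - {"dx":-4.5,"dy":-1.8}

```text
validation failed for argument at $.in...
```

Emit:
apply_moves:
  increments:
    - {"dx":-4.5,"dy":-1.8}
    - {"dx":-4.5,"dy":-1.8}
    - {"dx":-4.0,"dy":-1.8}
    - {}
    - {}

```text
validation failed for argument at $.in...
```

Run:
```python
from h import *
np.set_printoptions(precision=4,suppress=True)
s=manip.read_state();print(s['time'],s['eef_pos'],s['ee_rot'],s['joints'],s['contact_force'])
a,c=grab('wrist','w1');print(np.array(c['pose']))
```

```text
0.1 [0.2538 0.5704 0.2303] [[-0.9136  0.4066 -0.001 ]
 [ 0.4066  0.9136 -0.0018]
 [ 0.0002 -0.002  -1.    ]] [60.0806 15.8754 -1.5904 72.6512  0.0011 84.0734] [ 0.388  -0.0594 -0.623 ]
[[ 0.4071  0.8746  0.2635  0.1865]
 [ 0.9134 -0.3889 -0.1203  0.6009]
 [-0.0027  0.2897 -0.9571  0.3734]
 [ 0.      0.      0.      1.    ]]
```

View pics/w1.png

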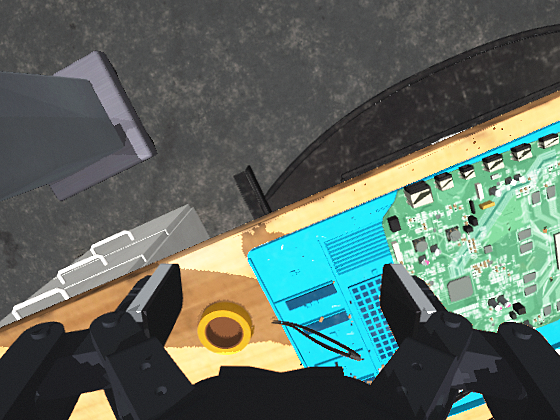

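The calls were refused, so the arm hasn't moved. The wrist view still shows the start, with the tape roll at (223,327). I'll retry with every key in each row.

Emit:
apply_moves:
  increments:
    - {"hand":8.5,"dx":-4.5,"dy":-1.8,"dz":-0.5,"twist":0}
    - {"hand":8.5,"dx":-4.5,"dy":-1.8,"dz":-0.5,"twist":0}
    - {"hand":8.5,"dx":-4.5,"dy":-1.8,"dz":0,"twist":0}
    - {"hand":8.5,"dx":-4.5,"dy":-1.8,"dz":0,"twist":0}
    - {"hand":8.5,"dx":-4.5,"dy":-1.8,"dz":0,"twist":0}

```text
time: 0.78
eef_pos: [0.4239, 0.3959, 0.241]
ee_rot: [[-0.914, 0.407, -0.0], [0.407, 0.914, -0.0], [0.0, -0.0, -1.0]]
contact_force: [0.6, 0.8, -0.1]
opening: 0.085
grasp_force: 0.0
```

Emit:
apply_moves:
  increments:
    - {"hand":8.5,"dx":-4,"dy":-2,"dz":0,"twist":0}
    - {"hand":8.5,"dx":-4,"dy":-2,"dz":0,"twist":0}
    - {"hand":8.5,"dx":-2,"dy":-1.8,"dz":0,"twist":0}
    - {"hand":8.5,"dx":0,"dy":0,"dz":0,"twist":0}

```text
time: 1.27
eef_pos: [0.4915, 0.302, 0.2409]
ee_rot: [[-0.912, 0.409, -0.001], [0.409, 0.912, -0.0], [0.001, -0.001, -1.0]]
contact_force: [-0.2, 0.2, -0.4]
opening: 0.085
grasp_force: 0.0
```

Run:
```python
from h import *
np.set_printoptions(precision=4,suppress=True)
s=manip.read_state();print(s['time'],s['eef_pos'],s['joints'],s['contact_force'])
a,c=grab('wrist','w2')
for h in (.139,.1505,.1615): print(h,proj(c,[[.5305,.2864,h]]))
```

```text
1.275 [0.4915 0.302  0.2409] [25.1552 10.7207 -6.8286 72.5001 -0.0029 49.3274] [-0.2495  0.1741 -0.4425]
0.139 [[283.1199 255.7853]]
0.1505 [[283.1978 262.3739]]
0.1615 [[283.2786 269.2168]]
```

View pics/w2.png

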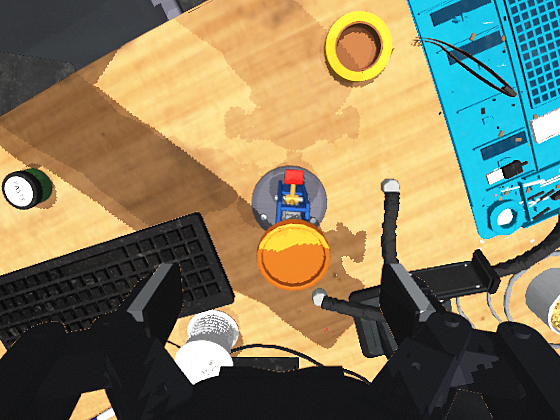

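Wrist view: cup centred at about (293,254), red tab at (294,177), so the stand's -x points toward the robot. Third-hand arm tips are at (390,186) and (320,298), and I'm checking their heights.

Run:
```python
from h import *
np.set_printoptions(precision=4,suppress=True)
c=optics.calibration('wrist');ct=optics.calibration('top');cs=optics.calibration('side');R=np.array(manip.read_state()['ee_rot']);p=np.array(manip.read_state()['eef_pos'])
print(tri(c,(390,186),ct,(177,215)),tri(c,(320,298),ct,(215,186)))
I=cv2.imread('pics/w2.png');k=cv2.inRange(cv2.cvtColor(I,cv2.COLOR_BGR2HSV),(5,150,120),(24,255,255));k[:215]=0;k[295:]=0;k[:,:250]=0;k[:,337:]=0
k=cv2.morphologyEx(k,cv2.MORPH_OPEN,np.ones((5,5)))
q=max(cv2.findContours(k,0,2)[0],key=cv2.contourArea);e=cv2.fitEllipse(cv2.convexHull(q));print(e)
for h in (.139,.1445,.1505,.1615):
    P=onz(c,*e[0],h);a=onz(c,e[0][0]-e[1][1]/2,e[0][1],h);print(h,P,2*np.linalg.norm(P-a),'tool',R.T@(P-p))
S=cv2.imread('pics/s0.png')
print(tri(c,e[0],cs,(261.3,141.5)))
print('tab',onz(c,294,177,.06),'ang',np.degrees(np.arctan2(*(onz(c,294,177,.06)-onz(c,*e[0],.15))[1::-1])))
```

```text
(array([ 0.5674,  0.4107, -0.0246]), np.float64(0.010000329167435514)) (array([0.6606, 0.2806, 0.0048]), np.float64(0.001514866628453021))
((293.916015625, 264.596923828125), (49.05670166015625, 76.15676879882812), 88.50164794921875)
0.139 [0.5405 0.2922 0.139 ] 0.060250943959904664 tool [-0.0498  0.0104  0.1019]
0.1445 [0.5379 0.2931 0.1445] 0.05889902715748827 tool [-0.047   0.0102  0.0964]
0.1505 [0.535  0.2941 0.1505] 0.05742420882757963 tool [-0.044   0.0099  0.0904]
0.1615 [0.5298 0.296  0.1615] 0.05472037522274701 tool [-0.0384  0.0095  0.0794]
(array([0.5337, 0.294 , 0.1501]), np.float64(0.002835306144815276))
tab [0.4925 0.3162 0.06  ] ang 152.60144543864507
```

Emit:
apply_moves:
  increments:
    - {"hand":8.5,"dx":-3.6,"dy":0.95,"dz":0,"twist":0}
    - {"hand":8.5,"dx":0,"dy":0,"dz":3,"twist":0}
    - {"hand":8.5,"dx":0,"dy":0,"dz":0,"twist":0}

```text
time: 1.7
eef_pos: [0.5252, 0.2977, 0.2086]
ee_rot: [[-0.914, 0.406, -0.006], [0.406, 0.914, -0.002], [0.004, -0.004, -1.0]]
contact_force: [-0.9, -0.3, 0.6]
opening: 0.085
grasp_force: 0.0
```

Run:
```python
from h import *
np.set_printoptions(precision=4,suppress=True)
s=manip.read_state();print(s['time'],s['eef_pos'],s['contact_force'])
a,c=grab('wrist','w3');print(proj(c,[s['eef_pos'],s['eef_pos']-np.array([0,0,.06])]))
```

```text
1.7 [0.5252 0.2977 0.2086] [-0.8743 -0.2582  0.5537]
[[280.6893 267.8959]
 [281.1847 223.9857]]
```

View pics/w3.png

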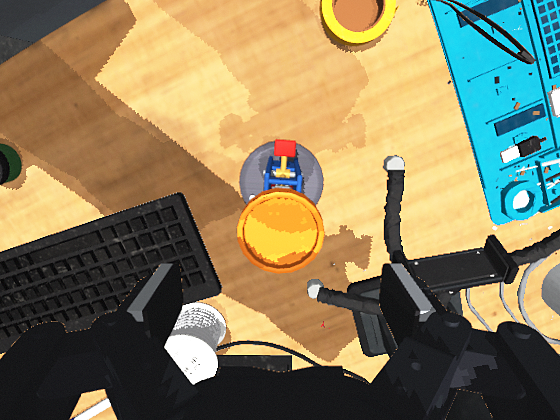

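The cup is centred at (280,231) against an expected axis point of (281,224), so it needs about 4 mm along -x. Then descend and grip.

Emit:
apply_moves:
  increments:
    - {"hand":8.5,"dx":-0.4,"dy":0,"dz":3,"twist":0}
    - {"hand":8.5,"dx":0,"dy":0,"dz":3,"twist":0}
    - {"hand":8.5,"dx":0,"dy":0,"dz":2.6,"twist":0}
    - {"hand":6.2,"dx":0,"dy":0,"dz":0,"twist":0}
    - {"hand":6.2,"dx":0,"dy":0,"dz":0,"twist":0}
  grip_force: 30

```text
time: 2.38
eef_pos: [0.532, 0.2968, 0.1271]
ee_rot: [[-0.914, 0.406, 0.002], [0.406, 0.914, 0.001], [-0.002, 0.002, -1.0]]
contact_force: [-0.9, -0.3, 0.3]
opening: 0.062
grasp_force: 0.5
```

Emit:
apply_moves:
  increments:
    - {"hand":5.4,"dx":0,"dy":0,"dz":0,"twist":0}
    - {"hand":5.0,"dx":0,"dy":0,"dz":0,"twist":0}
    - {"hand":5.0,"dx":0,"dy":0,"dz":0,"twist":0}
  grip_force: 30

```text
time: 2.75
eef_pos: [0.531, 0.2945, 0.1278]
ee_rot: [[-0.914, 0.407, 0.0], [0.407, 0.914, -0.004], [-0.002, -0.003, -1.0]]
contact_force: [-4.0, -5.8, 5.0]
opening: 0.0546
grasp_force: 30.5
```

Emit:
apply_moves:
  increments:
    - {"hand":5.0,"dx":0,"dy":-0.2,"dz":0,"twist":0}
    - {"hand":5.0,"dx":0,"dy":0,"dz":-0.9,"twist":0}
    - {"hand":5.0,"dx":0,"dy":0,"dz":-0.9,"twist":0}
    - {"hand":5.0,"dx":0,"dy":0,"dz":-0.9,"twist":0}
    - {"hand":5.0,"dx":0,"dy":0,"dz":-0.9,"twist":0}

```text
time: 3.38
eef_pos: [0.5308, 0.2944, 0.1619]
ee_rot: [[-0.914, 0.407, 0.001], [0.407, 0.914, 0.0], [-0.0, 0.001, -1.0]]
contact_force: [3.2, 1.4, -5.9]
opening: 0.0542
grasp_force: 34.1
```

Emit:
apply_moves:
  increments:
    - {"hand":5.0,"dx":0,"dy":0,"dz":0,"twist":0}
    - {"hand":5.0,"dx":0,"dy":0,"dz":0,"twist":0}

```text
time: 3.62
eef_pos: [0.5309, 0.2944, 0.1618]
ee_rot: [[-0.914, 0.407, 0.001], [0.407, 0.914, 0.001], [-0.001, 0.001, -1.0]]
contact_force: [1.9, 1.1, -2.1]
opening: 0.0542
grasp_force: 34.2
```

Run:
```python
from h import *
np.set_printoptions(precision=4,suppress=True)
s=manip.read_state();print(s['time'],s['eef_pos'],s['contact_force'],s['opening'])
a,c=grab('side','s4')
x,y=.531,.295
for z in (.096,.126,.139): print(z,proj(c,[[x,y,z],[x,y,z+.0105],[x,y,z+.0545]]).round(1).tolist())
S0,S1=[cv2.imread(f'pics/{n}.png')[100:200,220:310] for n in ('s0','s4')]
cv2.imwrite('pics/m4.png',cv2.resize(np.hstack([S0,S1]),(800,444),interpolation=cv2.INTER_CUBIC))
```

```text
3.625 [0.5309 0.2944 0.1618] [ 1.9135  1.0849 -2.1189] 0.054220336904062576
0.096 [[260.7, 158.0], [260.7, 154.8], [260.7, 141.0]]
0.126 [[260.7, 148.8], [260.7, 145.4], [260.7, 131.2]]
0.139 [[260.7, 144.7], [260.7, 141.3], [260.8, 126.9]]
```

View pics/m4.png

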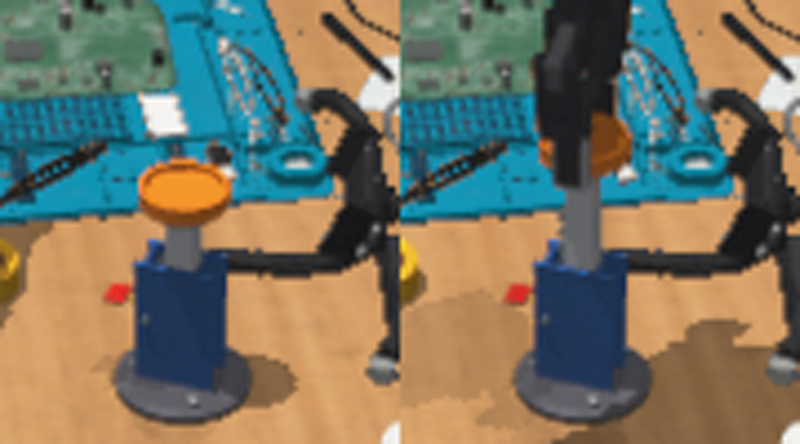

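The red band isn't visible yet, and the cup started in notch 1 (lip at row ~142 against 141.3 predicted). The column is at about 0.0446, so 13 mm more goes past the fifth notch.

Emit:
apply_moves:
  increments:
    - {"hand":5.0,"dx":0,"dy":0,"dz":-0.5,"twist":0}
    - {"hand":5.0,"dx":0,"dy":0,"dz":-0.5,"twist":0}
    - {"hand":5.0,"dx":0,"dy":0,"dz":-0.3,"twist":0}
    - {"hand":5.0,"dx":0,"dy":0,"dz":0,"twist":0}
    - {"hand":5.0,"dx":0,"dy":0,"dz":0,"twist":0}

```text
time: 4.3
eef_pos: [0.5308, 0.2944, 0.1748]
ee_rot: [[-0.914, 0.407, 0.001], [0.407, 0.914, 0.0], [-0.001, 0.001, -1.0]]
contact_force: [2.9, 2.4, -2.1]
opening: 0.0545
grasp_force: 34.2
```

Run:
```python
from h import *
a,c=grab('side','s5')
I=cv2.imread('pics/s5.png')[100:200,220:310];h=cv2.cvtColor(I,cv2.COLOR_BGR2HSV)
k=cv2.inRange(h,(0,120,80),(5,255,255))|cv2.inRange(h,(172,120,80),(180,255,255));k[:, :28]=0
ys,xs=np.nonzero(k);print([(x+220,y+100,I[y,x].tolist()) for x,y in zip(xs,ys)][:40])
print(proj(c,[[.531,.295,.097],[.531,.295,.1025],[.524,.29,.097+.0035],[.524,.29,.1025+.0035]]))
```

```text
[(np.int64(265), np.int64(155), [56, 62, 111]), (np.int64(257), np.int64(157), [51, 52, 99]), (np.int64(258), np.int64(157), [31, 34, 119]), (np.int64(259), np.int64(157), [40, 43, 109]), (np.int64(260), np.int64(157), [62, 63, 121]), (np.int64(260), np.int64(158), [47, 47, 104]), (np.int64(261), np.int64(158), [45, 45, 99]), (np.int64(262), np.int64(158), [33, 34, 97]), (np.int64(263), np.int64(158), [32, 34, 93]), (np.int64(248), np.int64(165), [37, 47, 213]), (np.int64(248), np.int64(166), [44, 67, 188])]
[[260.67305664 157.73004384]
 [260.67759378 156.04684027]
 [258.40910362 157.9185783 ]
 [258.40774428 156.22723098]]
```

Emit:
apply_moves:
  increments:
    - {"hand":5.0,"dx":0,"dy":0,"dz":0.2,"twist":0}
    - {"hand":8.5,"dx":0,"dy":0,"dz":0,"twist":0}
    - {"hand":8.5,"dx":0,"dy":0,"dz":0,"twist":0}
    - {"hand":8.5,"dx":0,"dy":0,"dz":0,"twist":0}
    - {"hand":8.5,"dx":0,"dy":0,"dz":0,"twist":0}

```text
time: 4.97
eef_pos: [0.5303, 0.2941, 0.1723]
ee_rot: [[-0.914, 0.407, -0.0], [0.407, 0.914, -0.0], [0.0, -0.0, -1.0]]
contact_force: [-0.9, -0.1, -0.4]
opening: 0.0851
grasp_force: 0.0
```

Emit:
apply_moves:
  increments:
    - {"hand":8.5,"dx":0,"dy":0,"dz":-4,"twist":0}
    - {"hand":8.5,"dx":0,"dy":0,"dz":-4,"twist":0}
    - {"hand":8.5,"dx":0,"dy":0,"dz":-4,"twist":0}
    - {"hand":8.5,"dx":4,"dy":-3,"dz":0,"twist":0}
    - {"hand":8.5,"dx":4,"dy":-4,"dz":0,"twist":0}

```text
time: 5.6
eef_pos: [0.4287, 0.2629, 0.2932]
ee_rot: [[-0.914, 0.407, 0.002], [0.407, 0.914, 0.001], [-0.001, 0.001, -1.0]]
contact_force: [0.0, 0.1, 0.8]
opening: 0.085
grasp_force: 0.0
```

Run:
```python
from h import *
np.set_printoptions(precision=4,suppress=True)
s=manip.read_state();print(s['time'],s['eef_pos'],s['joints'])
a,c=grab('side','s6')
I=cv2.imread('pics/s6.png')[100:200,220:310]
cv2.imwrite('pics/m6.png',cv2.resize(I,(540,600),interpolation=cv2.INTER_CUBIC))
print(proj(c,[[.531,.295,.139+.0545],[.531,.295,.096]]))
```

```text
5.6 [0.4287 0.2629 0.2932] [ 24.1447   1.7091 -10.6831  77.5036   0.0076  48.1375]
[[260.7557 126.866 ]
 [260.6722 158.0351]]
```

View pics/m6.png

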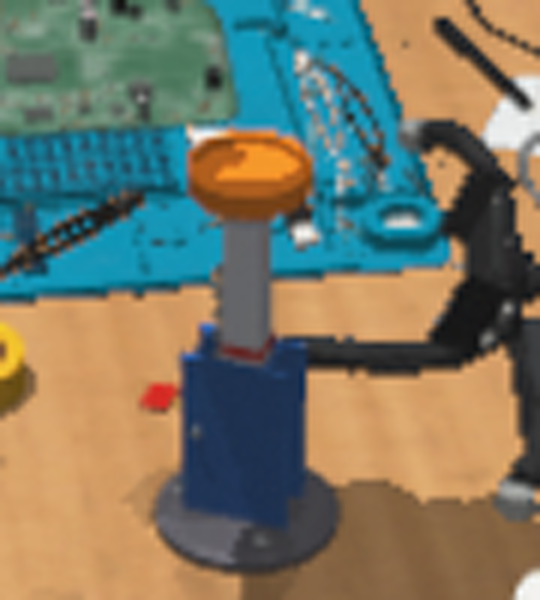

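Column caught: red band just clear above the frame at (246,350) in the crop, and lip row ~128 matches the fifth notch. Next, the moves to the bin.

Run:
```python
import numpy as np
yaw=np.radians(66);p=np.array([.4287,.2629]);p1=np.array([.463,-.195]);n=8
for i in range(n):
    st=(p1-p)/n*100
    x=np.array([np.cos(yaw+np.pi/2),np.sin(yaw+np.pi/2)]);y=np.array([np.cos(yaw),np.sin(yaw)])
    print(round(st@x,1),round(st@y,1)); yaw-=.144
```

```text
-2.7 -5.1
-3.4 -4.6
-4.0 -4.1
-4.6 -3.5
-5.0 -2.8
-5.4 -2.0
-5.6 -1.2
-5.7 -0.4
```

Emit:
apply_moves:
  increments:
    - {"hand":8.5,"dx":-2.7,"dy":-5.1,"dz":0,"twist":0.144}
    - {"hand":8.5,"dx":-3.4,"dy":-4.6,"dz":0,"twist":0.144}
    - {"hand":8.5,"dx":-4.0,"dy":-4.1,"dz":0,"twist":0.144}
    - {"hand":8.5,"dx":-4.6,"dy":-3.5,"dz":0,"twist":0.144}
    - {"hand":8.5,"dx":-5.0,"dy":-2.8,"dz":0,"twist":0.144}

```text
time: 6.28
eef_pos: [0.4486, -0.0257, 0.2926]
ee_rot: [[-0.414, 0.91, 0.001], [0.91, 0.414, -0.0], [-0.001, 0.001, -1.0]]
contact_force: [1.0, 0.1, 0.4]
opening: 0.085
grasp_force: 0.0
```

Emit:
apply_moves:
  increments:
    - {"hand":8.5,"dx":-5.4,"dy":-2.0,"dz":2,"twist":0.144}
    - {"hand":8.5,"dx":-5.6,"dy":-1.2,"dz":2,"twist":0.144}
    - {"hand":8.5,"dx":-5.7,"dy":-0.4,"dz":2,"twist":0.144}
    - {"hand":8.5,"dx":0,"dy":0,"dz":0,"twist":0}
    - {"hand":8.5,"dx":0,"dy":0,"dz":0,"twist":0}

```text
time: 6.9
eef_pos: [0.4614, -0.1952, 0.2323]
ee_rot: [[-0.0, 1.0, -0.001], [1.0, 0.0, 0.001], [0.001, -0.001, -1.0]]
contact_force: [-0.1, -0.1, 0.2]
opening: 0.0848
grasp_force: 0.0
```

Run:
```python
from h import *
np.set_printoptions(precision=4,suppress=True)
s=manip.read_state();print(s['time'],s['eef_pos'],s['ee_rot'],s['joints'])
a,c=grab('wrist','w7')
I=cv2.imread('pics/w7.png');h=cv2.cvtColor(I,cv2.COLOR_BGR2HSV);k=cv2.inRange(h,(22,120,90),(35,255,255))
q=cv2.findContours(k,0,2)[0];
for z in sorted(q,key=cv2.contourArea)[-3:]: print(cv2.boundingRect(z),cv2.minAreaRect(z))
```

```text
6.9 [ 0.4614 -0.1952  0.2323] [[-0.      1.     -0.0007]
 [ 1.      0.      0.0009]
 [ 0.0009 -0.0007 -1.    ]] [-30.3371   3.2324 -16.4339  70.3937   0.0273  59.6624]
(176, 81, 12, 59) ((181.35133361816406, 110.10810852050781), (58.85483932495117, 2.959181785583496), 80.53767395019531)
(193, 87, 42, 50) ((212.92745971679688, 110.6716079711914), (52.729331970214844, 35.034393310546875), 80.90972137451172)
(255, 201, 58, 67) ((283.73126220703125, 236.69573974609375), (66.07036590576172, 51.07279586791992), 82.23483276367188)
```

View pics/w7.png

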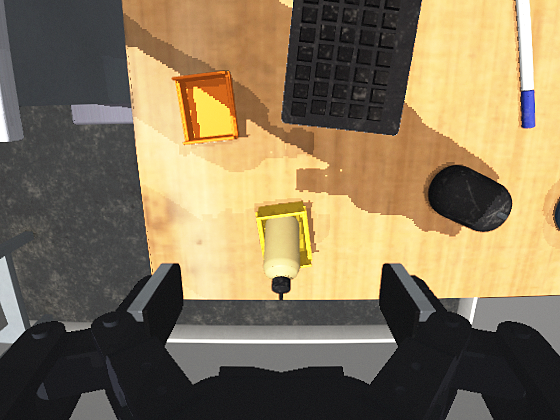

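Wrist view: +x rim corners at (257,208) and (305,203), bottle axis running down the image to the cap at (281,284). The bin is turned roughly 6°.

Run:
```python
from h import *
np.set_printoptions(precision=4,suppress=True)
c=optics.calibration('wrist');s=manip.read_state();R=np.array(s['ee_rot']);p=np.array(s['eef_pos'])
A=onz(c,257,208,.04);B=onz(c,305,203,.04);print(A,B,np.linalg.norm(A-B))
C=onz(c,312.5,264,.04);print('len',np.linalg.norm(B-C),C-B)
y=(A-B)/np.linalg.norm(A-B)  # along wall
ex=np.array([B-C])[0];ex/=np.linalg.norm(ex)
print('yaw wall',np.degrees(np.arctan2(*(B-A)[1::-1])),'yaw side',np.degrees(np.arctan2(ex[1],ex[0])))
u=(B-A)/np.linalg.norm(B-A); n=np.array([-u[1],u[0],0]); ctr=(A+B)/2-n*.032;ctr[2]=0;print('ctr',ctr,'xdir',n)
foot=ctr+n*.0133+np.array([0,0,.0136])
ax=-n*np.sin(np.radians(34))+np.array([0,0,np.cos(np.radians(34))])
print('proj axis',proj(c,[foot+ax*.03,foot+ax*.074,foot+ax*.093]))
g=foot+ax*.046;print('grasp',g,'tool',R.T@(g-p))
```

```text
[ 0.4373 -0.226   0.04  ] [ 0.4865 -0.2206  0.04  ] 0.049505401650444245
len 0.06965364750249119 [ 0.0097 -0.069   0.    ]
yaw wall 6.256885840261371 yaw side 97.96810740316535
ctr [ 0.4653 -0.2551  0.    ] xdir [-0.109  0.994  0.   ]
proj axis [[284.5672 236.91  ]
 [287.586  274.155 ]
 [289.0401 292.1046]]
grasp [ 0.4667 -0.2674  0.0517] tool [-0.0728  0.0048  0.1809]
```

Emit:
apply_moves:
  increments:
    - {"hand":8.5,"dx":-4,"dy":0.2,"dz":4,"twist":0}
    - {"hand":8.5,"dx":-3.3,"dy":0,"dz":4,"twist":0}
    - {"hand":8.5,"dx":0,"dy":0,"dz":2,"twist":0}
    - {"hand":8.5,"dx":0,"dy":0,"dz":0,"twist":0}

```text
time: 7.45
eef_pos: [0.4629, -0.2663, 0.1312]
ee_rot: [[-0.002, 1.0, -0.003], [1.0, 0.002, 0.002], [0.002, -0.003, -1.0]]
contact_force: [-0.2, 0.1, 0.2]
opening: 0.0851
grasp_force: 0.0
```

Run:
```python
from h import *
np.set_printoptions(precision=4,suppress=True)
s=manip.read_state();print(s['time'],s['eef_pos'],s['contact_force'])
a,c=grab('wrist','w8');p=np.array(s['eef_pos'])
print('aim',proj(c,[[p[0],p[1],.05],[p[0],p[1],.10]]))
```

```text
7.45 [ 0.4629 -0.2663  0.1312] [-0.1672  0.1337  0.2415]
aim [[281.2042 213.3064]
 [281.0492 241.6674]]
```

View pics/w8.png

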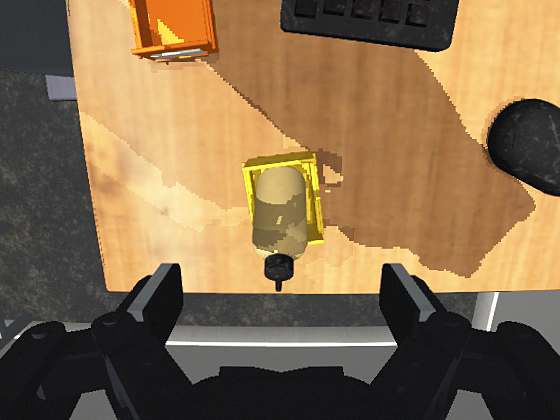

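The bottle axis sits within 1 mm of the aim column (279.5 against 281), cap at (279,268). Descending and gripping.

Emit:
apply_moves:
  increments:
    - {"hand":8.5,"dx":0,"dy":0,"dz":4,"twist":0}
    - {"hand":8.5,"dx":0,"dy":0,"dz":3,"twist":0}
    - {"hand":8.5,"dx":0,"dy":0,"dz":2,"twist":0}
    - {"hand":8.5,"dx":0,"dy":0,"dz":0.9,"twist":0}
    - {"hand":8.5,"dx":0,"dy":0,"dz":0,"twist":0}

```text
time: 8.12
eef_pos: [0.4645, -0.2682, 0.0342]
ee_rot: [[-0.001, 1.0, 0.001], [1.0, 0.001, -0.001], [-0.001, 0.001, -1.0]]
contact_force: [0.8, 0.8, -0.2]
opening: 0.0851
grasp_force: 0.0
```

Emit:
apply_moves:
  increments:
    - {"hand":5.0,"dx":0,"dy":0,"dz":0,"twist":0}
    - {"hand":4.2,"dx":0,"dy":0,"dz":0,"twist":0}
    - {"hand":3.2,"dx":0,"dy":0,"dz":0,"twist":0}
    - {"hand":3.2,"dx":0,"dy":0,"dz":0,"twist":0}
    - {"hand":3.2,"dx":0,"dy":0,"dz":0,"twist":0}
  grip_force: 25

```text
time: 8.75
eef_pos: [0.4641, -0.2688, 0.0341]
ee_rot: [[0.0, 1.0, 0.001], [1.0, -0.0, -0.001], [-0.001, 0.001, -1.0]]
contact_force: [-1.5, 0.1, 6.2]
opening: 0.0364
grasp_force: 26.3
```

Emit:
apply_moves:
  increments:
    - {"hand":3.2,"dx":-0.17,"dy":0,"dz":-0.25,"twist":0}
    - {"hand":3.2,"dx":-0.17,"dy":0,"dz":-0.25,"twist":0}
    - {"hand":3.2,"dx":-0.17,"dy":0,"dz":-0.25,"twist":0}
    - {"hand":3.2,"dx":-0.17,"dy":0,"dz":-0.25,"twist":0}
    - {"hand":3.2,"dx":0,"dy":0,"dz":0,"twist":0}
  grip_force: 35

```text
time: 9.38
eef_pos: [0.4637, -0.2753, 0.0435]
ee_rot: [[0.0, 1.0, 0.0], [1.0, -0.0, -0.0], [-0.0, 0.0, -1.0]]
contact_force: [-0.6, 0.4, -0.2]
opening: 0.036
grasp_force: 34.9
```

Emit:
apply_moves:
  increments:
    - {"hand":3.2,"dx":0,"dy":0,"dz":0.2,"twist":0}
    - {"hand":3.2,"dx":0.5,"dy":0,"dz":0,"twist":0}
    - {"hand":3.2,"dx":0.5,"dy":0,"dz":0,"twist":0}
    - {"hand":3.2,"dx":0.5,"dy":0,"dz":0,"twist":0}
    - {"hand":3.2,"dx":0,"dy":0,"dz":0,"twist":0}
  grip_force: 20

```text
time: 10.0
eef_pos: [0.4644, -0.2646, 0.0425]
ee_rot: [[0.001, 1.0, -0.0], [1.0, -0.001, -0.011], [-0.011, -0.0, -1.0]]
contact_force: [-1.4, -9.0, -1.1]
opening: 0.0362
grasp_force: 34.2
```

```bash
cat >> h.py <<'E'
def bottle(n='wrist',box=(200,380,120,330),f='b'):
    I,c=grab(n,f);h=cv2.cvtColor(I,cv2.COLOR_RGB2HSV);u0,u1,v0,v1=box
    out=[]
    for k in (cv2.inRange(h,(18,30,60),(30,150,255)),cv2.inRange(h,(0,0,0),(180,255,50))):
        z=np.zeros_like(k);z[v0:v1,u0:u1]=k[v0:v1,u0:u1];z=cv2.morphologyEx(z,cv2.MORPH_OPEN,np.ones((3,3)))
        q=cv2.findContours(z,0,2)[0]
        for b in sorted(q,key=cv2.contourArea)[-2:]: out.append((cv2.boundingRect(b),cv2.contourArea(b)))
    return out,c
E
python3 - <<'E'
from h import *
print(bottle(f='b1')[0])
I=cv2.imread('pics/w8.png');h=cv2.cvtColor(I,cv2.COLOR_BGR2HSV)
print([h[v,279].tolist() for v in (190,215,240,268)], h[270,430].tolist())
I=cv2.imread('pics/b1.png');h=cv2.cvtColor(I,cv2.COLOR_BGR2HSV)
for v in range(140,400,8): print(v,h[v,281].tolist(),end=' ')
E
```

```text
[((200, 120, 43, 131), 3178.5), ((236, 203, 91, 127), 9866.5), ((200, 252, 41, 78), 1855.0), ((321, 252, 59, 78), 2492.0)]
[[21, 112, 216], [21, 122, 134], [22, 118, 169], [0, 4, 63]] [19, 114, 255]
140 [15, 146, 141] 148 [14, 145, 142] 156 [14, 148, 141] 164 [18, 129, 246] 172 [18, 129, 245] 180 [22, 206, 168] 188 [22, 214, 166] 196 [23, 208, 163] 204 [30, 199, 255] 212 [22, 113, 219] 220 [21, 115, 222] 228 [22, 112, 220] 236 [22, 109, 226] 244 [22, 109, 226] 252 [21, 119, 146] 260 [21, 119, 129] 268 [21, 118, 123] 276 [20, 120, 128] 284 [21, 121, 126] 292 [21, 120, 128] 300 [20, 121, 129] 308 [20, 120, 132] 316 [21, 118, 132] 324 [20, 114, 137] 332 [20, 114, 139] 340 [21, 118, 130] 348 [21, 118, 130] 356 [20, 120, 136] 364 [0, 25, 31] 372 [120, 20, 26] 380 [150, 31, 25] 388 [0, 0, 26] 396 [90, 29, 26]
```

Emit:
apply_moves:
  increments:
    - {"hand":3.6,"dx":0,"dy":0,"dz":0,"twist":0}
    - {"hand":3.6,"dx":0,"dy":0,"dz":0,"twist":0}
  grip_force: 20

```text
time: 10.3
eef_pos: [0.4644, -0.2647, 0.0425]
ee_rot: [[0.001, 1.0, -0.0], [1.0, -0.001, -0.011], [-0.011, -0.0, -1.0]]
contact_force: [-1.2, -9.9, -0.3]
opening: 0.0363
grasp_force: 34.3
```

Emit:
apply_moves:
  increments:
    - {"hand":3.68,"dx":0,"dy":0,"dz":0,"twist":0}
    - {"hand":3.68,"dx":0,"dy":0,"dz":0,"twist":0}
  grip_force: 20

```text
time: 10.55
eef_pos: [0.4649, -0.2636, 0.0426]
ee_rot: [[0.001, 1.0, 0.001], [1.0, -0.001, -0.008], [-0.008, 0.001, -1.0]]
contact_force: [-1.5, -6.4, 1.4]
opening: 0.0365
grasp_force: 12.8
```

Emit:
apply_moves:
  increments:
    - {"hand":3.68,"dx":0.3,"dy":0,"dz":0,"twist":0}
    - {"hand":3.68,"dx":0.3,"dy":0,"dz":0,"twist":0}
    - {"hand":3.68,"dx":0.3,"dy":0,"dz":0,"twist":0}
    - {"hand":3.68,"dx":0,"dy":0,"dz":0,"twist":0}

```text
time: 11.05
eef_pos: [0.4653, -0.2527, 0.0423]
ee_rot: [[0.0, 1.0, 0.003], [1.0, -0.0, -0.004], [-0.004, 0.003, -1.0]]
contact_force: [2.7, -4.2, 1.2]
opening: 0.0368
grasp_force: 10.7
```

```bash
cat > look.py <<'E'
from h import *
import sys
np.set_printoptions(precision=4,suppress=True)
s=manip.read_state();I,c=grab('wrist',sys.argv[1]);h=cv2.cvtColor(I,cv2.COLOR_RGB2HSV)
k=cv2.inRange(h,(18,90,90),(24,135,240));k[:150]=0;k[:,:200]=0;k[:,370:]=0
k=cv2.morphologyEx(k,cv2.MORPH_OPEN,np.ones((5,5)))
q=max(cv2.findContours(k,0,2)[0],key=cv2.contourArea);print(s['time'],s['eef_pos'],'tan',cv2.boundingRect(q),cv2.contourArea(q))
d=(h[:,:,2]<75)&(h[:,:,1]<80)
col=d[150:420,270:292].mean(1)>.5
print('dark rows',[i+150 for i in range(1,270) if col[i]!=col[i-1]])
E
python3 look.py b2
python3 - <<'E'
import cv2,numpy as np
for f in('b1','b2'):
    h=cv2.cvtColor(cv2.imread(f'pics/{f}.png'),cv2.COLOR_BGR2HSV)
    print([(v,h[v,281].tolist()) for v in range(200,380,10)])
E
```

```text
11.05 [ 0.4653 -0.2527  0.0423] tan (235, 228, 93, 131) 9508.0
dark rows [344]
[(200, [30, 181, 255]), (210, [22, 110, 218]), (220, [21, 115, 222]), (230, [21, 113, 221]), (240, [21, 114, 226]), (250, [22, 114, 152]), (260, [21, 119, 129]), (270, [21, 118, 127]), (280, [22, 118, 127]), (290, [21, 120, 127]), (300, [20, 121, 129]), (310, [21, 121, 131]), (320, [21, 118, 136]), (330, [21, 114, 137]), (340, [21, 118, 130]), (350, [21, 118, 138]), (360, [0, 10, 25]), (370, [15, 18, 28])]
[(200, [18, 175, 207]), (210, [22, 209, 167]), (220, [23, 208, 158]), (230, [21, 155, 229]), (240, [20, 116, 138]), (250, [20, 115, 137]), (260, [22, 114, 127]), (270, [21, 119, 124]), (280, [20, 118, 125]), (290, [21, 117, 126]), (300, [21, 121, 129]), (310, [20, 112, 134]), (320, [20, 116, 149]), (330, [20, 117, 146]), (340, [21, 116, 134]), (350, [170, 29, 26]), (360, [15, 30, 17]), (370, [30, 12, 22])]
```

Emit:
apply_moves:
  increments:
    - {"hand":3.68,"dx":0.3,"dy":0,"dz":0,"twist":0}
    - {"hand":3.68,"dx":0.3,"dy":0,"dz":0,"twist":0}
    - {"hand":3.68,"dx":0,"dy":0,"dz":0,"twist":0}

```text
time: 11.48
eef_pos: [0.4635, -0.2446, 0.0411]
ee_rot: [[-0.0, 1.0, -0.0], [1.0, 0.0, 0.001], [0.001, -0.0, -1.0]]
contact_force: [1.3, -3.4, 0.6]
opening: 0.0368
grasp_force: 9.9
```

```bash
python3 look.py b3
```

```text
11.475 [ 0.4635 -0.2446  0.0411] tan (234, 245, 95, 112) 7402.5
dark rows [328]
```

```bash
cat > tilt.py <<'E'
from h import *
c=optics.calibration('wrist');p=np.array(manip.read_state()['eef_pos']);R=np.array(manip.read_state()['ee_rot'])
for L in (.040,.044,.048):
  for a in (-5,0,5,10,20,34):
    t=np.radians(a);ax=np.array([-np.sin(t),0,-np.cos(t)]);rd=np.array([np.cos(t),0,-np.sin(t)])
    G=np.array([0,0,-.019]); P=[G+ax*(.074-L)+rd*.0095, G-ax*L+rd*.019, G+ax*(.058-L)+rd*.019]
    print(L,a,proj(c,[p+R@x for x in P])[:,1].round(0))
E
python3 tilt.py
```

```text
0.04 -5 [310. 220. 262.]
0.04 0 [320. 215. 268.]
0.04 5 [330. 209. 275.]
0.04 10 [339. 204. 282.]
0.04 20 [355. 195. 295.]
0.04 34 [371. 186. 314.]
0.044 -5 [304. 218. 258.]
0.044 0 [312. 212. 263.]
0.044 5 [321. 206. 268.]
0.044 10 [329. 201. 274.]
0.044 20 [343. 191. 286.]
0.044 34 [359. 179. 303.]
0.048 -5 [298. 217. 254.]
0.048 0 [305. 210. 258.]
0.048 5 [313. 203. 262.]
0.048 10 [320. 197. 267.]
0.048 20 [332. 186. 277.]
0.048 34 [347. 173. 292.]
```

Tilt is about 9° now (34° at the start matched L = 44 mm). Pushing on until row 312.

Emit:
apply_moves:
  increments:
    - {"hand":3.68,"dx":0.3,"dy":0,"dz":0,"twist":0}
    - {"hand":3.68,"dx":0.2,"dy":0,"dz":0,"twist":0}
    - {"hand":3.68,"dx":0,"dy":0,"dz":0,"twist":0}

```text
time: 11.9
eef_pos: [0.4622, -0.2381, 0.0404]
ee_rot: [[-0.001, 1.0, -0.003], [1.0, 0.001, 0.004], [0.004, -0.003, -1.0]]
contact_force: [0.0, -0.7, -0.3]
opening: 0.0366
grasp_force: 1.3
```

```bash
python3 look.py b4; python3 tilt.py | grep "^0.044"
```

```text
11.9 [ 0.4622 -0.2381  0.0404] tan (234, 260, 95, 100) 5704.5
dark rows [320]
0.044 -5 [304. 218. 258.]
0.044 0 [312. 212. 263.]
0.044 5 [321. 206. 268.]
0.044 10 [329. 201. 274.]
0.044 20 [343. 191. 286.]
0.044 34 [359. 180. 303.]
```

Emit:
apply_moves:
  increments:
    - {"hand":3.68,"dx":0,"dy":0,"dz":0.5,"twist":0}
    - {"hand":3.68,"dx":0,"dy":0,"dz":0.4,"twist":0}
    - {"hand":3.68,"dx":0,"dy":0,"dz":0.2,"twist":0}
    - {"hand":3.72,"dx":0,"dy":0,"dz":0,"twist":0}
    - {"hand":3.8,"dx":0,"dy":0,"dz":0,"twist":0}

```text
time: 12.58
eef_pos: [0.4637, -0.2393, 0.0372]
ee_rot: [[-0.001, 1.0, -0.001], [1.0, 0.001, 0.002], [0.002, -0.001, -1.0]]
contact_force: [-14.3, 10.6, 55.1]
opening: 0.0379
grasp_force: 27.2
```

```bash
python3 look.py b5; python3 tilt.py | grep " [-05]* "
```

```text
12.575 [ 0.4637 -0.2393  0.0372] tan (241, 261, 84, 111) 7479.5
dark rows [373]
0.04 -5 [310. 220. 262.]
0.04 0 [320. 215. 268.]
0.04 5 [330. 209. 275.]
0.044 -5 [304. 218. 258.]
0.044 0 [313. 212. 263.]
0.044 5 [321. 206. 269.]
0.048 -5 [298. 217. 254.]
0.048 0 [305. 210. 258.]
0.048 5 [313. 203. 263.]
```

Emit:
apply_moves:
  increments:
    - {"hand":3.8,"dx":0,"dy":0,"dz":-0.8,"twist":0}
    - {"hand":3.8,"dx":0,"dy":0,"dz":0,"twist":0}

```text
time: 12.88
eef_pos: [0.4639, -0.2399, 0.0388]
ee_rot: [[-0.0, 1.0, 0.001], [1.0, 0.0, -0.0], [-0.0, 0.001, -1.0]]
contact_force: [0.8, -0.8, 0.6]
opening: 0.0382
grasp_force: 0.6
```

```bash
python3 look.py b6
python3 - <<'E'
import cv2,numpy as np
from h import *
for f in('b4','b5','b6'):
    h=cv2.cvtColor(cv2.imread(f'pics/{f}.png'),cv2.COLOR_BGR2HSV)
    print(f,[(v,h[v,281].tolist()) for v in range(190,400,8)])
    k=h[:,:,2]<60
    for v in range(300,380,10): print(v,[ (int(a),int(b)) for a,b in [(np.nonzero(~k[v,200:370])[0].min()+200,np.nonzero(~k[v,200:370])[0].max()+200)] if True] if (~k[v,200:370]).any() else None, end=' ')
    print()
I,c=grab('side','sb6')
p=manip.read_state()['eef_pos'];print(proj(c,[p,np.array(p)+[0,0,.07],[.4653,-.2551,.04]]))
h=cv2.cvtColor(I,cv2.COLOR_RGB2HSV)
name=lambda a:'.' if 8<=a[0]<=17 and a[1]>90 else 'Y' if 20<=a[0]<=35 and a[1]>150 else 't' if 18<=a[0]<=30 and a[1]>60 else '#' if a[2]<60 else 'o'
for v in range(310,376,2): print(v,''.join(name(h[v,u]) for u in range(245,300)))
E
```

```text
12.875 [ 0.4639 -0.2399  0.0388] tan (239, 257, 88, 110) 7210.5
dark rows [361]
b4 [(190, [21, 120, 250]), (198, [20, 119, 249]), (206, [20, 120, 249]), (214, [21, 119, 249]), (222, [14, 146, 152]), (230, [22, 211, 157]), (238, [23, 210, 160]), (246, [23, 210, 160]), (254, [22, 210, 152]), (262, [19, 125, 120]), (270, [20, 119, 122]), (278, [20, 114, 119]), (286, [21, 116, 128]), (294, [21, 116, 141]), (302, [21, 117, 135]), (310, [21, 116, 136]), (318, [20, 101, 83]), (326, [45, 22, 23]), (334, [30, 27, 28]), (342, [10, 31, 25]), (350, [135, 19, 27]), (358, [15, 26, 20]), (366, [130, 33, 23]), (374, [130, 26, 29]), (382, [135, 20, 25]), (390, [110, 28, 27]), (398, [90, 9, 27])]
300 [(219, 343)] 310 [(236, 327)] 320 [(234, 328)] 330 [(234, 328)] 340 [(225, 337)] 350 [(226, 336)] 360 [(227, 335)] 370 None 
b5 [(190, [19, 124, 248]), (198, [19, 127, 247]), (206, [20, 125, 247]), (214, [19, 126, 247]), (222, [18, 132, 255]), (230, [22, 209, 154]), (238, [23, 214, 154]), (246, [23, 210, 154]), (254, [22, 212, 147]), (262, [22, 174, 144]), (270, [19, 116, 127]), (278, [21, 122, 128]), (28
[... 2587 characters left out ...]
YYttoooooooooooooooootYYYYYYt...........
354 .............tYYYYtoooooooooooooooooYYYYYYYYt..........
356 ..............YYYYtooooooooooooooootYYYYYYYYYY.........
358 ..............tYYYYtoooooooooooootYYYYYYYYYYYY.........
360 ...............tYYYYtttttttYYYYYYYYYYYYYYYYYYYt........
362 ................YYYYYYYYYYYYYYYYYYYtttooootYYY.........
364 .................YYYYYYYYYYYtttooooooooootYYY..........
366 .................tYYYYYYYoooooooooooooottYYYY..........
368 ..................YYYYYYYooooooottYYYYYYYYYY...........
370 ...................YYYYYttYYYYYYYYYYt..................
372 ...................tYYYYYYYYYt.........................
374 ....................tt.................................
```

Run:
```python
from h import *
np.set_printoptions(precision=4,suppress=True)
c=optics.calibration('side');s=manip.read_state();print(s['eef_pos'])
for z in (.07,.08,.09,.096,.1): print(z,onz(c,271.5,333,z))
print('rimfront',proj(c,[[.4653+.109*.032-.0255*.994,-.2551-.032,.04],[.4653+.109*.032+.0255,-.2551-.032+.0028,.04]]))
I=cv2.imread('pics/s0.png');h=cv2.cvtColor(I,cv2.COLOR_BGR2HSV)
name=lambda a:'.' if 8<=a[0]<=17 and a[1]>90 else 'Y' if 20<=a[0]<=35 and a[1]>150 else 't' if 18<=a[0]<=30 and a[1]>60 else '#' if a[2]<60 else 'o'
for v in range(326,376,2): print(v,''.join(name(h[v,u]) for u in range(245,300)))
```

```text
[ 0.464  -0.24    0.0385]
0.07 [ 0.4644 -0.2548  0.07  ]
0.08 [ 0.463  -0.2619  0.08  ]
0.09 [ 0.4615 -0.2691  0.09  ]
0.096 [ 0.4607 -0.2733  0.096 ]
0.1 [ 0.4601 -0.2762  0.1   ]
rimfront [[263.3919 357.8928]
 [289.1677 352.8659]]
326 .......................................................
328 .......................................................
330 ................................ttY....................
332 .........................tYYYYYYYYYY...................
334 .................ttYYYYYYYYYYYYYYYYY...................
336 ...........YYYYYYYYYYYYYYYYYYYYYYYYYY..................
338 ...........YYYYYYYYYYYYYYYYYYYYYYYYYYY.................
340 ...........YYYYYYYYYYYttttttttttttYYYYt................
342 ..........YYYYYYYYYtttttttttttttttttYYYY...............
344 ...........YYYYYYYtttttttttttoottttttYYY...............
346 ...........YYYYYYttttttttt########ttttYYY..............
348 ...........YYYYYYtttttttt#########ttttYYYY.............
350 ............YYYYYtttttttt#########otttYYYYY............
352 ............tYYYYttttttttt#######tttttYYYYYt...........
354 .............tYYYYtttttttttttttttttttYYYYYYY...........
356 ..............YYYYYtottttttttttttttYYYYYYYYYYY.........
358 ..............tYYYYYYtttttttttttttYYYYYYYYYYYY.........
360 ...............tYYYYYYYYYYYYYYYYYYYYYYYYYYYYYY.........
362 ................YYYYYYYYYYYYYYYYYYYYttooootYYY.........
364 .................YYYYYYYYYYYYtttoooooooootYYY..........
366 .................tYYYYYYYoooooooooooooottYYYY..........
368 ..................YYYYYYYooooooottYYYYYYYYYt...........
370 ...................YYYYYttYYYYYYYYYYt..................
372 ...................tYYYYYYYYYt.........................
374 ....................tt.................................
```

The pixel map shows the bottle leaning about 35–40° again. The grip went slack as it came upright, and the 55 N was probably the fingers meeting the 40 mm end wall. I'll back off, regrip as before and keep the grip tighter through the swing.

Emit:
apply_moves:
  increments:
    - {"hand":4.5,"dx":0,"dy":0,"dz":0,"twist":0}
    - {"hand":6.5,"dx":0,"dy":0,"dz":-1,"twist":0}
    - {"hand":8.5,"dx":0,"dy":0,"dz":-1,"twist":0}
    - {"hand":8.5,"dx":0,"dy":0,"dz":0,"twist":0}
    - {"hand":8.5,"dx":-2.5,"dy":0,"dz":0,"twist":0}

```text
time: 13.6
eef_pos: [0.4632, -0.264, 0.0582]
ee_rot: [[-0.002, 1.0, -0.001], [1.0, 0.002, 0.001], [0.001, -0.001, -1.0]]
contact_force: [0.1, -0.1, -0.1]
opening: 0.0852
grasp_force: 0.0
```

Run:
```python
from h import *
np.set_printoptions(precision=4,suppress=True)
s=manip.read_state();print(s['time'],s['eef_pos'],s['contact_force'],s['opening'])
I,c=grab('side','sb7');W,cw=grab('wrist','wb7')
h=cv2.cvtColor(I,cv2.COLOR_RGB2HSV)
name=lambda a:'.' if 8<=a[0]<=17 and a[1]>90 else 'Y' if 20<=a[0]<=35 and a[1]>150 else 't' if 18<=a[0]<=30 and a[1]>60 else '#' if a[2]<60 else 'o'
for v in range(326,368,2): print(v,''.join(name(h[v,u]) for u in range(245,300)))
h=cv2.cvtColor(W,cv2.COLOR_RGB2HSV)
for v in range(180,400,6): print(v,''.join(name(h[v,u]) for u in range(200,370,3)))
p=np.array(s['eef_pos']);print(proj(cw,[[p[0],-.268,.052]]))
```

```text
13.6 [ 0.4632 -0.264   0.0582] [ 0.103  -0.0559 -0.1091] 0.08518564881386262
326 #############....................................###ooo
328 ########....................#....................###ooo
330 ######...................#######..Y..............###ooo
332 ###oo#................tt#########tYY..............##ooo
334 ##ooo#...........YYYtttt#########ttt..............##oo.
336 ###oo#.....YYYYYYYYttttt########ttttt..............ooo.
338 ###oo#.....YYYYYYYtttttttt#####tttttt..................
340 ##oooo.....YYYYYYYtttttttttttttttttttt.................
342 ...ooo....YYYYYYYYtttttttttttttttttttYYt...............
344 ...........YYYYYYYttttttttttttttttttttYY...............
346 ...........YYYYYYYttttttttttttttttttotYYY..............
348 ...........YYYYYYYtooottttttttttttoootYYYY.............
350 ............YYYYYYtooooooooooooooooootYYYYt............
352 ............tYYYYttoooooooooooooooootYYYYYYt...........
354 .............tYYYYtoooooooooooooooootYYYYYYYt..........
356 ..............YYYYtooooooooooooooootYYYYYYYYYY.........
358 ..............tYYYYttooooooooooootYYYYYYYYYYYY.........
360
[... 1852 characters left out ...]
 .ttttttttttttttttt....t..ttt..tt.ttt.tt.t.ttttttttttttttt
342 .ttttttttttttttttt.ttttttttttttttttt.tttttttttttttttttttt
348 ooooooooooooooooooooooooooooooooooooooooooooooooooooooooo
354 ooooooooooooooooooooooooooooooooooooooooooooooooooooooooo
360 ooooooooooooooooooooooooooooooooooooooooooooooooooooooooo
366 ooooooo#####ooooooooooooooooooooooooooooooo#####ooooooooo
372 ooooooo#########################################ooooooooo
378 oo##################################################ooooo
384 #########################################################
390 #########################################################
396 #########################################################
[[278.3745 261.1367]]
```

Run:
```python
from h import *
np.set_printoptions(precision=4,suppress=True)
cs=optics.calibration('side');cw=optics.calibration('wrist')
print(tri(cw,(283.5,286),cs,(273.5,333.5)))
R=np.array(manip.read_state()['ee_rot'])
for th in (10,16,22,28,34):
  for ylow in (-.2263,-.232,-.245):
    t=np.radians(th); f=np.array([.464,ylow-.019*np.cos(t),.003+.019*np.sin(t)]);ax=np.array([0,-np.sin(t),np.cos(t)]);rd=np.array([0,np.cos(t),np.sin(t)])
    print(th,ylow,proj(cw,[f+ax*.084,f+ax*.074+rd*.0095,f+rd*.019])[:,1].round(),proj(cs,[f+ax*.093])[:,1].round(1))
```

```text
(array([ 0.4659, -0.2639,  0.0803]), np.float64(0.0010508004188655756))
10 -0.2263 [288. 252. 162.] [326.8]
10 -0.232 [301. 265. 172.] [329.3]
10 -0.245 [330. 294. 194.] [335.]
16 -0.2263 [307. 270. 164.] [330.8]
16 -0.232 [319. 283. 174.] [333.4]
16 -0.245 [347. 311. 196.] [339.1]
22 -0.2263 [322. 286. 165.] [335.]
22 -0.232 [334. 299. 175.] [337.6]
22 -0.245 [360. 326. 198.] [343.4]
28 -0.2263 [334. 300. 166.] [339.3]
28 -0.232 [346. 312. 176.] [341.9]
28 -0.245 [371. 338. 200.] [347.9]
34 -0.2263 [343. 311. 167.] [343.7]
34 -0.232 [354. 323. 178.] [346.3]
34 -0.245 [377. 348. 201.] [352.3]
```

Fitting the rows shows the bottle is now standing upright on the bin floor (foot near edge at row ~190 against 194 predicted, cap at about (0.466,-0.264)). It's free, so I'll grip it upright from above.

Emit:
apply_moves:
  increments:
    - {"hand":8.5,"dx":0,"dy":0.25,"dz":0.8,"twist":0}
    - {"hand":8.5,"dx":0,"dy":0,"dz":0.8,"twist":0}
    - {"hand":8.5,"dx":0,"dy":0,"dz":0.7,"twist":0}
    - {"hand":8.5,"dx":0,"dy":0,"dz":0,"twist":0}

```text
time: 14.2
eef_pos: [0.4653, -0.2642, 0.0342]
ee_rot: [[-0.0, 1.0, -0.002], [1.0, 0.0, 0.001], [0.001, -0.002, -1.0]]
contact_force: [-0.4, 0.6, 0.0]
opening: 0.0852
grasp_force: 0.0
```

Emit:
apply_moves:
  increments:
    - {"hand":5.0,"dx":0,"dy":0,"dz":0,"twist":0}
    - {"hand":4.2,"dx":0,"dy":0,"dz":0,"twist":0}
    - {"hand":3.6,"dx":0,"dy":0,"dz":0,"twist":0}
    - {"hand":3.2,"dx":0,"dy":0,"dz":0,"twist":0}
    - {"hand":3.2,"dx":0,"dy":0,"dz":0,"twist":0}
  grip_force: 25

```text
time: 14.82
eef_pos: [0.4664, -0.2653, 0.0357]
ee_rot: [[0.0, 1.0, 0.0], [1.0, -0.0, -0.0], [-0.0, 0.0, -1.0]]
contact_force: [-0.7, 0.2, 4.6]
opening: 0.0369
grasp_force: 24.9
```

```bash
python3 look.py b8; python3 tilt.py | grep -v "^0.040"; sed -i 's/(.040,.044,.048)/(.044,.048,.052)/' tilt.py; python3 tilt.py|grep ^0.052
```

```text
14.825 [ 0.4664 -0.2653  0.0357] tan (235, 207, 94, 121) 7934.0
dark rows [300, 359, 372]
0.04 -5 [310. 220. 262.]
0.04 0 [320. 215. 268.]
0.04 5 [329. 209. 275.]
0.04 10 [339. 204. 282.]
0.04 20 [355. 195. 295.]
0.04 34 [371. 186. 314.]
0.044 -5 [304. 218. 258.]
0.044 0 [312. 212. 263.]
0.044 5 [321. 206. 268.]
0.044 10 [329. 201. 274.]
0.044 20 [343. 191. 286.]
0.044 34 [359. 179. 303.]
0.048 -5 [298. 217. 254.]
0.048 0 [305. 210. 258.]
0.048 5 [313. 203. 262.]
0.048 10 [320. 197. 267.]
0.048 20 [332. 186. 277.]
0.048 34 [347. 173. 292.]
0.052 -5 [292. 215. 251.]
0.052 0 [299. 208. 253.]
0.052 5 [305. 201. 257.]
0.052 10 [311. 194. 260.]
0.052 20 [322. 181. 269.]
0.052 34 [335. 167. 282.]
```

Cap base at row 300 and foot edge at row 207 both match 0° tilt at L = 52 mm, so the bottle is held upright. Lifting it and carrying it to the stand.

Emit:
apply_moves:
  increments:
    - {"hand":3.2,"dx":0,"dy":0,"dz":-1.5,"twist":0}
    - {"hand":3.2,"dx":0,"dy":0,"dz":-4.5,"twist":0}
    - {"hand":3.2,"dx":0,"dy":0,"dz":-5.5,"twist":0}
    - {"hand":3.2,"dx":0,"dy":0,"dz":-5.5,"twist":0}
    - {"hand":3.2,"dx":2,"dy":0,"dz":-5,"twist":0}
  grip_force: 30

```text
time: 15.5
eef_pos: [0.4665, -0.2458, 0.2582]
ee_rot: [[0.002, 1.0, 0.002], [1.0, -0.002, -0.001], [-0.001, 0.002, -1.0]]
contact_force: [-0.7, -0.2, -0.6]
opening: 0.0369
grasp_force: 30.2
```

Emit:
apply_moves:
  increments:
    - {"hand":3.2,"dx":4,"dy":0.5,"dz":-2,"twist":0}
    - {"hand":3.2,"dx":5,"dy":0.5,"dz":-0.5,"twist":0}
    - {"hand":3.2,"dx":5.5,"dy":0.6,"dz":0,"twist":0}
    - {"hand":3.2,"dx":5.5,"dy":0.6,"dz":0,"twist":0}
    - {"hand":3.2,"dx":5.5,"dy":0.6,"dz":0,"twist":0}

```text
time: 16.12
eef_pos: [0.494, 0.0117, 0.2811]
ee_rot: [[0.0, 1.0, 0.001], [1.0, -0.0, 0.0], [0.0, 0.001, -1.0]]
contact_force: [1.1, 0.6, -0.8]
opening: 0.0369
grasp_force: 30.2
```

Emit:
apply_moves:
  increments:
    - {"hand":3.2,"dx":5.5,"dy":0.6,"dz":0,"twist":0}
    - {"hand":3.2,"dx":5.5,"dy":0.6,"dz":0,"twist":0}
    - {"hand":3.2,"dx":5.5,"dy":0.6,"dz":0,"twist":0}
    - {"hand":3.2,"dx":5,"dy":0.6,"dz":0,"twist":0}
    - {"hand":3.2,"dx":2,"dy":0,"dz":0,"twist":0}

```text
time: 16.75
eef_pos: [0.518, 0.2473, 0.2806]
ee_rot: [[-0.003, 1.0, 0.0], [1.0, 0.003, 0.0], [0.0, 0.0, -1.0]]
contact_force: [-0.9, -0.2, -0.5]
opening: 0.0362
grasp_force: 30.2
```

Emit:
apply_moves:
  increments:
    - {"hand":3.2,"dx":1,"dy":0,"dz":0,"twist":0}
    - {"hand":3.2,"dx":0,"dy":0,"dz":0,"twist":0}
    - {"hand":3.2,"dx":0,"dy":0,"dz":0,"twist":0}

```text
time: 17.12
eef_pos: [0.5182, 0.2536, 0.2804]
ee_rot: [[0.002, 1.0, -0.0], [1.0, -0.002, -0.001], [-0.001, -0.0, -1.0]]
contact_force: [-0.2, 0.9, -1.3]
opening: 0.0366
grasp_force: 30.2
```

```bash
python3 look.py b9; python3 tilt.py|grep "^0.052 [0-5]"
python3 - <<'E'
from h import *
np.set_printoptions(precision=4,suppress=True)
s=manip.read_state();p=np.array(s['eef_pos']);print(s['ee_rot'],s['contact_force'],s['opening'],s['grasp_force'])
I=cv2.imread('pics/b9.png');h=cv2.cvtColor(I,cv2.COLOR_BGR2HSV);c=optics.calibration('wrist')
k=cv2.inRange(h,(4,170,90),(19,255,255))
q=cv2.findContours(cv2.morphologyEx(k,cv2.MORPH_OPEN,np.ones((3,3))),0,2)[0]
for b in sorted(q,key=cv2.contourArea)[-4:]: print(cv2.boundingRect(b),cv2.contourArea(b))
a=np.linspace(0,2*np.pi,73);P=np.c_[.5306+.028*np.cos(a),.2944+.028*np.sin(a),0*a+.1935];z=proj(c,P)
print('pred lip',z.min(0),z.max(0))
name=lambda a:'O' if 4<=a[0]<=19 and a[1]>190 else 'Y' if 20<=a[0]<=35 and a[1]>150 else 't' if 18<=a[0]<=30 and a[1]>60 else '#' if a[2]<60 else 'B' if 100<a[0]<130 else '.'
for v in range(100,300,6): print(v,''.join(name(h[v,u]) for u in range(200,370,3)))
E
```

```text
17.125 [0.5182 0.2536 0.2804] tan (235, 202, 94, 127) 8172.0
dark rows [300, 369, 372]
0.052 0 [299. 208. 253.]
0.052 5 [305. 201. 257.]
0.052 10 [311. 194. 260.]
0.052 20 [322. 181. 269.]
0.052 34 [335. 167. 282.]
[[ 0.0017  1.     -0.0001]
 [ 1.     -0.0017 -0.0004]
 [-0.0004 -0.0001 -1.    ]] [-0.9484 -0.1047 -0.9286] 0.03651600685702501 30.171939923956188
(264, 140, 4, 7) 14.5
(206, 18, 5, 8) 19.0
(192, 28, 14, 15) 43.5
(287, 178, 33, 14) 308.5
pred lip [257.488  109.7247] [340.721  192.8796]
100 tttttttttt.ttttt.tt.....BBBBBBBBBBBBBB.tttttttttttttttttt
106 ttttttttt..ttttttt....B.BBBBB.BBBBBBBBB..tttttttttttttttt
112 tttttttttt.tttt.t.....BB.BBBBOYYYYYYYO.BBBttt...ttttttttt
118 tttttttttttttttt.....tY.BOtYYOOYYttYOOYYYY...........tttt
124 tttttttttttttt.tttt.BBBYtYOtttttttYYtYYtYOYY..........ttt
130 .ttttttttt.ttttttt.BBBtYOtttttttttttYYtYYYYYYO........ttt
136 tttttttttttttttttttBBtYOYYtttYtYtYtYYYYYYYYYYY........ttt
142 tttttttttttttt.tttt.YYOYYYYYtYtYYtYYYYYYYYYYYYY.......ttt
148 t.ttttttttt..tttttttYYYYYYYYYtYtYYtYYYYYYYYYtYY.....ttttt
154 ttttttttttt..t.tttttYOYYYYYYYYYYYYtt
[... 809 characters left out ...]
##############....
238 ..............ttttttttttttttttttttttttt##############....
244 ..............tttttttttttttttttttttttttt############B....
250 ..............tttttttttttttttttttttttttt.###########...BB
256 ........BB.B#tttttttttttttttttttttttttttt##BBBB####.B.BB.
262 .....##BBB.##ttttttttttttttttttttttttttttt#BBBBB..#tt.BBB
268 ..####.B.BB##ttttttttttttttttttttttttttttt##BBBBB####t.B.
274 .####BB..B##ttttttttttttttttttttttttttttttt##BBBB####.tt.
280 #####BB.BB##ttttttttttttttttttttttttttttttt##BBB..####.t.
286 ####B.BB.###ttttttttttttttttttttttttttttttt###BBBBB####..
292 ####BBBB####ttttttttttttttttttttttttttttttt###BB.BB#####t
298 #######BB###ttttttttttttttt###ttttttttttttt###BB#########
```

The cup in the wrist view spans columns 260–340 (predicted 257–341), with the top lip at row 110 as predicted. The bottle is still upright, so I'm placing it.

Emit:
apply_moves:
  increments:
    - {"hand":3.2,"dx":2.1,"dy":0.65,"dz":0,"twist":0}
    - {"hand":3.2,"dx":2.0,"dy":0.6,"dz":0,"twist":0}
    - {"hand":3.2,"dx":0,"dy":0,"dz":1.5,"twist":0}
    - {"hand":3.2,"dx":0,"dy":0,"dz":1,"twist":0}
    - {"hand":3.2,"dx":0,"dy":0,"dz":0,"twist":0}

```text
time: 17.8
eef_pos: [0.5294, 0.2952, 0.2532]
ee_rot: [[0.0, 1.0, -0.004], [1.0, -0.0, -0.002], [-0.002, -0.004, -1.0]]
contact_force: [-0.1, -0.3, -0.4]
opening: 0.037
grasp_force: 30.2
```

Run:
```python
from h import *
np.set_printoptions(precision=4,suppress=True)
s=manip.read_state();p=np.array(s['eef_pos']);print(s['time'],p)
I,c=grab('wrist','b10');h=cv2.cvtColor(I,cv2.COLOR_RGB2HSV)
a=np.linspace(0,2*np.pi,73)
for r in (.028,.024):
  z=proj(c,np.c_[.5306+r*np.cos(a),.2944+r*np.sin(a),0*a+.1935]);print('pred lip',r,z.min(0),z.max(0))
F=np.array([0,0,-.019+.0517]);z=proj(c,np.c_[p[0]+.019*np.cos(a),p[1]+.019*np.sin(a),0*a+p[2]-.0327]);print('pred foot',z.min(0),z.max(0))
name=lambda a:'O' if 4<=a[0]<=19 and a[1]>150 else 'Y' if 18<=a[0]<=35 and a[1]>150 else 't' if 18<=a[0]<=30 and a[1]>60 else '#' if a[2]<60 else 'B' if 100<a[0]<130 else '.'
for v in range(120,270,4): print(v,''.join(name(h[v,u]) for u in range(215,350,2)))
I,c=grab('side','sb10');h=cv2.cvtColor(I,cv2.COLOR_RGB2HSV)
print(proj(c,[p-[0,0,.0327],[.5306,.2944,.1935]]))
for v in range(100,140): print(v,''.join(name(h[v,u]) for u in range(235,290)))
```

```text
17.8 [0.5294 0.2952 0.2532]
pred lip 0.028 [238.7449 181.4504] [327.5159 264.9284]
pred lip 0.024 [245.0701 187.8528] [321.1837 259.3962]
pred foot [246.8706 207.7144] [315.3848 271.1262]
120 ttttttttttttttt.tttt.ttttttttttttttttttttttttttttttttttttttttttttttt
124 tttttttttttttttttttttttttttttttttttttttttttttttttttttttttttttttttttt
128 tttttttttttttttttttttttttttttttttttttttttttttttttttttttttttttttttttt
132 tttttttttttttttttttttttttt...BBBBBB.BBBBB.tttttttttttttttttttttttttt
136 tt.ttttttttttttt..t...t.BB.BBBBBBBB.BBBBBBBBBttttttttttttttttttttttt
140 tt.tttttttttttt.t.....BBB..BBBBBBB.BBBBBB.BBBBB.tttttttttttttttttttt
144 tt.tttttttttttttttt.BBBBBBBBB.BBBB..BBB.BBBBBBBBB.tttttttttttttttttt
148 tt.tttttttttt.OOttBB.BBBBBBBB.BBBBBBBB.BBBB.BBBBBB.ttttttttttttttttt
152 tt.tttttttttO.......BBB..BBBBBBBB..B.B.#BBBBBB..B.B............O..tt
156 tttttttttttO............BBBBBBBBBBBB..B.B...BB..BBBB................
160 ttttttttttO.......OO.BB#BBBBBBBBBBBBBBBB...BBBBBB.BBB...............
164 tttttttttttO......ttttYO.BBBBBBBBBBBBBBBBBBB.BB.B.BBB...........O...
168 ttttttttttttttt..BBBBB.Y.BBOBBBB
[... 3604 characters left out ...]
..OOOOOOOOOOOOOOOOOOOO..................
129 .................OOOOOOOOOOOOOOOOOOOO..................
130 .................OOOOOOOOOOOOOOOOOOOO..................
131 .................OOOOOOOOOOOOOOOOOOOO..................
132 .......##.........OOOOOOOOOOOOOOOOOO...................
133 ......###.........OOOOOOOOOOOOOOOOOO...................
134 ..#####...........B.OOOOOOOOOOOOOOO....................
135 #####..............B..OOOOOOOOO...###..................
136 ####.............................##....................
137 .#....................BBBBBBBB.........................
138 ......................BBBBBBBB.........................
139 ......................BBBBBBBB.........................
```

Cup matches the prediction within 1 px; the foot is about 2 mm toward +y. Correcting that and lowering.

Emit:
apply_moves:
  increments:
    - {"hand":3.2,"dx":-0.25,"dy":0.15,"dz":1,"twist":0}
    - {"hand":3.2,"dx":0,"dy":0,"dz":1,"twist":0}
    - {"hand":3.2,"dx":0,"dy":0,"dz":0.6,"twist":0}
    - {"hand":3.2,"dx":0,"dy":0,"dz":0.2,"twist":0}
    - {"hand":3.2,"dx":0,"dy":0,"dz":0,"twist":0}

```text
time: 18.52
eef_pos: [0.5321, 0.2934, 0.2271]
ee_rot: [[-0.0, 1.0, -0.0], [1.0, 0.0, -0.0], [-0.0, -0.0, -1.0]]
contact_force: [0.3, 0.0, -0.2]
opening: 0.0367
grasp_force: 30.2
```

Emit:
apply_moves:
  increments:
    - {"hand":3.2,"dx":0,"dy":0,"dz":0.15,"twist":0}
    - {"hand":3.2,"dx":0,"dy":0,"dz":0.1,"twist":0}
    - {"hand":3.2,"dx":0,"dy":0,"dz":0,"twist":0}

```text
time: 18.9
eef_pos: [0.5322, 0.2934, 0.2248]
ee_rot: [[-0.0, 1.0, -0.0], [1.0, 0.0, 0.0], [0.0, -0.0, -1.0]]
contact_force: [-0.8, 0.5, -1.3]
opening: 0.0364
grasp_force: 30.2
```

Emit:
apply_moves:
  increments:
    - {"hand":3.2,"dx":0,"dy":0,"dz":0.15,"twist":0}
    - {"hand":3.2,"dx":0,"dy":0,"dz":0.1,"twist":0}
    - {"hand":3.2,"dx":0,"dy":0,"dz":0,"twist":0}

```text
time: 19.27
eef_pos: [0.5321, 0.2933, 0.2221]
ee_rot: [[-0.0, 1.0, -0.0], [1.0, 0.0, -0.0], [-0.0, -0.0, -1.0]]
contact_force: [0.0, 0.7, -0.3]
opening: 0.0363
grasp_force: 30.2
```

Emit:
apply_moves:
  increments:
    - {"hand":3.2,"dx":0,"dy":0,"dz":0.1,"twist":0}
    - {"hand":3.2,"dx":0,"dy":0,"dz":0,"twist":0}

```text
time: 19.52
eef_pos: [0.5323, 0.2934, 0.2214]
ee_rot: [[-0.0, 1.0, 0.0], [1.0, 0.0, 0.0], [0.0, 0.0, -1.0]]
contact_force: [-0.1, -0.6, -0.5]
opening: 0.0362
grasp_force: 30.1
```

Emit:
apply_moves:
  increments:
    - {"hand":3.2,"dx":0,"dy":0,"dz":0.1,"twist":0}
    - {"hand":3.2,"dx":0,"dy":0,"dz":0,"twist":0}
    - {"hand":3.2,"dx":0,"dy":0,"dz":0,"twist":0}

```text
time: 19.9
eef_pos: [0.5324, 0.2935, 0.2211]
ee_rot: [[-0.0, 1.0, 0.001], [1.0, 0.0, 0.0], [0.0, 0.001, -1.0]]
contact_force: [-1.6, 0.0, 5.3]
opening: 0.0365
grasp_force: 30.7
```

Emit:
apply_moves:
  increments:
    - {"hand":3.2,"dx":0,"dy":0,"dz":0.1,"twist":0}
    - {"hand":3.2,"dx":0,"dy":0,"dz":0,"twist":0}

```text
time: 20.15
eef_pos: [0.5324, 0.2936, 0.2209]
ee_rot: [[-0.0, 1.0, 0.001], [1.0, 0.0, 0.001], [0.001, 0.001, -1.0]]
contact_force: [-3.0, -0.7, 8.9]
opening: 0.0366
grasp_force: 31.0
```

Contact at 0.2211, exactly as predicted. Relaxing the push slightly, then opening gently.

Emit:
apply_moves:
  increments:
    - {"hand":3.2,"dx":0,"dy":0,"dz":-0.1,"twist":0}
    - {"hand":3.66,"dx":0,"dy":0,"dz":0,"twist":0}
    - {"hand":3.8,"dx":0,"dy":0,"dz":0,"twist":0}
    - {"hand":4.2,"dx":0,"dy":0,"dz":0,"twist":0}
    - {"hand":6.0,"dx":0,"dy":0,"dz":0,"twist":0}

```text
time: 20.78
eef_pos: [0.532, 0.2932, 0.2196]
ee_rot: [[0.0, 1.0, -0.001], [1.0, -0.0, -0.0], [-0.0, -0.001, -1.0]]
contact_force: [-0.2, -0.2, -1.4]
opening: 0.0586
grasp_force: 0.0
```

Emit:
apply_moves:
  increments:
    - {"hand":8.5,"dx":0,"dy":0,"dz":0,"twist":0}
    - {"hand":8.5,"dx":0,"dy":0,"dz":0,"twist":0}
    - {"hand":8.5,"dx":0,"dy":0,"dz":-2,"twist":0}
    - {"hand":8.5,"dx":0,"dy":0,"dz":-4,"twist":0}
    - {"hand":8.5,"dx":0,"dy":0,"dz":-5,"twist":0}

```text
time: 21.4
eef_pos: [0.5314, 0.293, 0.3301]
ee_rot: [[0.0, 1.0, -0.003], [1.0, -0.0, -0.001], [-0.001, -0.003, -1.0]]
contact_force: [0.2, 0.6, -0.0]
opening: 0.085
grasp_force: 0.0
```

Emit:
apply_moves:
  increments:
    - {"hand":8.5,"dx":0,"dy":-4,"dz":-1,"twist":0}
    - {"hand":8.5,"dx":0,"dy":-5,"dz":0,"twist":0}
    - {"hand":8.5,"dx":0,"dy":-4,"dz":0,"twist":0}
    - {"hand":8.5,"dx":0,"dy":0,"dz":0,"twist":0}
    - {"hand":8.5,"dx":0,"dy":0,"dz":0,"twist":0}

```text
time: 22.02
eef_pos: [0.4027, 0.2935, 0.3406]
ee_rot: [[-0.0, 1.0, 0.001], [1.0, 0.0, 0.0], [0.0, 0.001, -1.0]]
contact_force: [0.8, 0.2, 0.1]
opening: 0.085
grasp_force: 0.0
```

Run:
```python
from h import *
np.set_printoptions(precision=4,suppress=True)
s=manip.read_state();print(s['time'],s['eef_pos'])
name=lambda a:'R' if (a[0]<5 or a[0]>172) and a[1]>100 and a[2]>70 else 'O' if 4<=a[0]<=17 and a[1]>150 else 't' if 17<a[0]<=30 and a[1]>60 else '#' if a[2]<65 else 'B' if 110<a[0]<130 and a[1]>120 else '.'
I,c=grab('side','sb11');h=cv2.cvtColor(I,cv2.COLOR_RGB2HSV)
print(proj(c,[[.5312,.294,.1885],[.5312,.294,.2815],[.5306,.2944,.1935],[.531,.294,.0985]]))
for v in range(84,164): print(v,''.join(name(h[v,u]) for u in range(240,285)))
T,ct=grab('top','tb11')
A,B=[cv2.imread(f'pics/{f}.png') for f in('t0','tb11')]
for n,(u,v,r) in dict(jar=(291,271,12),mouse=(369,184,14),tape=(165,262,14)).items():
    print(n,cv2.absdiff(A[v-r:v+r,u-r:u+r],B[v-r:v+r,u-r:u+r]).mean())
```

```text
22.025 [0.4027 0.2935 0.3406]
[[260.8882 128.7321]
 [260.9808  96.2116]
 [260.6398 126.9977]
 [260.7325 157.4792]]
84 ........................................#....
85 ........................................#####
86 ........................................#####
87 ........................................#####
88 ........................................#####
89 .........................................####
90 .........................................####
91 ..........................................###
92 ...........................................##
93 .............................................
94 .............................................
95 .............................................
96 .............................................
97 .............................................
98 ....................###......................
99 #..................######....................
100 #..................######....................
101 ###................######....................
102 ..#................######....................
103 .................t#######....................
1
[... 2367 characters left out ...]
...............................
152 .............................................
153 .............................................
154 .............................................
155 .............................................
156 ...............................#.............
157 ........................R#......#############
158 .................RRRRR.........##############
159 ...................RRRRR.......##############
160 ...............................##############
161 ......................................#..####
162 .............................................
163 .............................................
jar 4.921296296296297
mouse 2.699404761904762
tape 71.47066326530613
```

The bottle stands upright and centred in the cup (cap column ~262, foot column ~261). The red band is still just above the frame. The tape area only differs because the arm covers it in the top view.

```bash
python3 -c "
from rig import manip
print(manip.sign_off())"
```

```text
the job is handed in; nothing more can be done
None
```

The job is handed in: the column rests in the fifth notch and the bottle stands upright in the cup after 22 s, but freeing it briefly pressed the bin at 55 N, probably through the fingers on its end wall; the 40 N limit is for the arm and gripper body, so that may count against it. The jar and mouse look unmoved. The tape roll was hidden by the arm in the last picture, so I couldn't check it, though I never went near it.

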